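# Slide the bath cover plate out over the riser's edge

### The job

Push the rectangular steel cover plate across the white riser, away from the robot, until it sticks out squarely over the riser's far edge by 40 mm (the line engraved across the plate then lies right above the edge), so that a colleague on the other side of the bench can take hold of it. Only push or drag it with the fingers, keeping it flat on the riser: do not grasp or lift it. Leave the round plate and everything else standing where they are.

Things in the scene. Friction and masses are not known exactly. Their poses are not given: they have to be found in the camera images.
- plate_mid (a point): Centre (half-way up, 3 mm above the riser's top) of the loose rectangular stainless cover plate lying flat on the riser: 140 mm along its x, 90 mm along its y, 6 mm thick, about 0.35 to 0.7 kg. Its x points to the end that is to stick out, roughly away from the robot; a thin dark line is engraved across its top at x = +30 mm, that is 40 mm from that end. It slides with ordinary friction and stops when the push stops.
- riser_edge (a point): Middle of the riser's far top edge. The riser is fixed to the bench: white top 260 mm deep (along x) by 440 mm wide (along y), its upper face 60 mm above the bench, with bare edges and no lip. Here x points level, straight out over the far edge, y runs along the edge, z is up; the top reaches from x = -260 mm to x = 0 and from y = -220 mm to +220 mm.
- disc: Bystander: loose round steel plate, 80 mm across, 6 mm thick, on the riser beside the rectangular one; origin at the centre of its underside.
- jar: Bystander: amber jar with black cap, 48 mm across, 65 mm tall, on the riser; origin at the centre of its underside.
- weight: Bystander: brass balance weight with a knob, 32 mm across, 44 mm tall, on the riser; origin at the centre of its underside.
- flask: Bystander: conical glass flask, 84 mm across, 136 mm tall, on the bench to the robot's left; origin at the centre of its underside.
- beaker: Bystander: glass beaker, 70 mm across, 90 mm tall, on the bench to the left; origin at the centre of its underside.
- wash_bottle: Bystander: white wash bottle, 64 mm across, 150 mm tall, on the bench to the right; origin at the centre of its underside.
- mortar: Bystander: white ceramic mortar, 84 mm across, 50 mm tall, on the bench to the right; origin at the centre of its underside.
There are look-alikes about, which are no part of the job. What is shaped like the part that bears plate_mid but blue or brown is not meant.

How it is judged:
By the outcome, as a careful person would: the job done as asked, in the order asked, and still so for the second after the job is handed in, with the robot touching nothing.
It also fails if it takes over 35 s, if anything falls off the work surface, if the arm or the gripper's body presses on something with over 40 N, if the wrist force passes 120 N, or if a joint passes its speed limit or range.

### The arm

A 6-joint arm with a two-finger parallel gripper is mounted at the origin on the work surface. World frame = base frame: x ahead of the robot, y to its left, z up, the work surface at z = 0. Lengths are in m, angles in degrees, forces in N, time in s.
With the tool pointing down it reaches from about 0.3 to 0.75 m from the base axis. Payload 8.5 kg.
Tool frame: the origin (TCP) lies midway between the tips of the shut fingers; the grasp point (between the pads) lies behind it (grasp_offset is the z of the grasp point in the tool frame, in m); z points along the fingers, y is the direction in which the jaws open and shut (so a half turn about z gives the same grasp; the last joint's range is limited). The gripper opens to 85 mm and grips with 20 to 120 N. Pads are 22 mm wide; open, the fingers measure 114 mm over their backs; the gripper's body (76 mm by 85 mm) begins 54 mm behind the grasp point. The pads swing forward as they close: fully open they stand 13 mm farther back than shut.
Start: joints at [-78.455, 21.807, 74.336, -0, 83.858, -12.336], TCP at [0.223, -0.503, 0.231] pointing down, gripper open.
Joint ranges: [-178.18, 178.18], [-50.72, 133.34], [12.68, 142.11], [-81.47, 261.47], [9.98, 163.14], [-165.26, 165.26]. Speed limits (degrees/s): [136.94, 136.94, 180, 180, 180, 180].

### API

Orientations are given as a 3x3 rotation matrix whose columns are the frame's x, y, z axes.
In Python, from rig import * gives the robot as it stands.
- The arm moves only by the shell command python3 -m pendant 'ROWS' [FORCE]. ROWS is JSON, one flat list of numbers, 7 for each row, row after row: the finger opening in mm, from 0 to 85.4, then the shift along the tool's x, y, z in units of 50 mm (1.0 is 50 mm), then the turn, a rotation vector about the tool's x, y, z in units of 8 degrees (1.0 is 8 degrees). In form: [hand, dx, dy, dz, wx, wy, wz, hand, dx, dy, dz, wx, wy, wz, ...]. A call has 1 to 12 rows; each row shifts and turns the commanded pose from where the row before left it, along the tool's axes as they then stand; what a row does not reach is not made up. A row lasts 1/10 s, in which the tool goes at most 50 mm and 8.59 degrees, less where a joint would pass 70% of its speed; a pose out of reach is approached as far as the arm can. A call is refused whole if a number of a shift passes 1 or a number of a turn 1, either way. A call with a gripper value outside its range is refused whole. The fingers move at their own pace and stop on an object; FORCE is the grip in N (left out, the last holds). Time passes only in rows, so rows that do not move let the fingers close. It gives the time, the measured TCP pose, the force and the opening at its end, in the units of the state.
- observe(): the state, without advancing time (a new reading comes with each control period).
- get_image(name): name is "side" or "top" or "wrist"; returns a dict with "frame" (400x640x3 uint8, red, green, blue), "depth" (400x640 float32, m along the optical axis (not along the pixel's ray), 0 where there is no reading), "K" (3x3 intrinsics, pixels), "rvec" (rotation vector, rad) and "tvec" (3), from world to camera coordinates, as OpenCV has them. Camera axes: x right, y down, z forward; pixel columns grow to the right and rows downward; lengths in m; the calibration is good to about 2 mm. A picture is of the moment at which its call begins.
- close_job(): hands the job in, once; it reports no verdict.
The state is a dict: "time_s": time; "q": joint angles; "qvel": joint speeds; "joint_efforts": joint torques, N m; "position": TCP position; "tool_rot": TCP orientation; "ft_force": force on the tool from outside, world axes, zero at the start; "wrist_torque": the same for the moment, N m; "grip_width": finger opening in m.
Only numpy, scipy, OpenCV 4.12 (cv2) and the standard library are available. Lean on these libraries where they do the work, as an engineer would, in place of code of your own. Each camera call takes 0.05 s, during which the arm holds its last target.

## Working session

There is one attempt and no reset: what is moved stays moved. The work goes in short steps, Python scripts to look and compute and a shell command to move; the robot and the scene stay as the last step left them, time stands still between calls to the robot, and variables do not carry over. Pictures are saved under pics/ and viewed, and the job is handed in when it is done.

```bash
mkdir -p pics; ls; python3 - <<'E'
from rig import *
import cv2,numpy as np
for n in ("top","side"):
    d=get_image(n); cv2.imwrite(f"pics/{n}0.png",d["frame"][:,:,::-1]); np.savez(f"{n}0.npz",**d)
    print(n,d["K"].tolist(),np.ravel(d["rvec"]),np.ravel(d["tvec"]))
s=observe(); print(s)
E
```

```text
pics
top [[471.5454380976804, 0.0, 323.4374381330183], [0.0, 471.5454380976804, 198.7014533572359], [0.0, 0.0, 1.0]] [ 2.13852318 -2.16981223  0.12009858] [0.01655979 0.49168338 1.59330857]
side [[452.8695193402115, 0.0, 319.9685356736959], [0.0, 452.8695193402115, 192.5539562119474], [0.0, 0.0, 1.0]] [ 1.94294783 -1.10061496  0.57246915] [-0.24718708  0.26908877  1.29131971]
{'time_s': 0.1, 'q': array([-7.84551979e+01,  2.18384675e+01,  7.43789715e+01,  9.18521445e-04,
        8.38580192e+01, -1.23360000e+01]), 'qvel': array([-0.03791948, -0.05523984, -0.05814695,  0.04271559,  0.00392921,
        0.00866379]), 'joint_efforts': array([ 3.77550823e-03, -4.49219477e+01, -2.31657100e+01, -1.59200540e-04,
        3.62520586e-03,  1.28230644e-05]), 'position': array([ 0.22260661, -0.50265714,  0.23076945]), 'tool_rot': array([[ 9.14390389e-01,  4.04833490e-01, -2.47958640e-04],
       [ 4.04833457e-01, -9.14389522e-01,  1.29353890e-03],
       [ 2.96937086e-04, -1.28318149e-03, -9.99999133e-01]]), 'ft_force': array([-0.38481919, -0.34642218, -0.00205672]), 'wrist_torque': array([ 0.06700286, -0.02390388,  0.02514515]), 'grip_width': 0.08569494835522841}
```

View pics/top0.png

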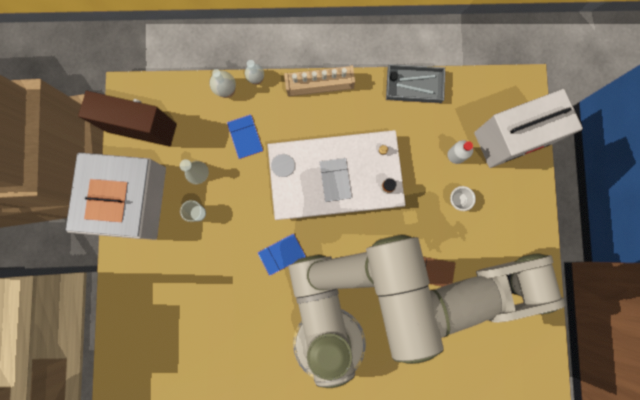

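View pics/side0.png

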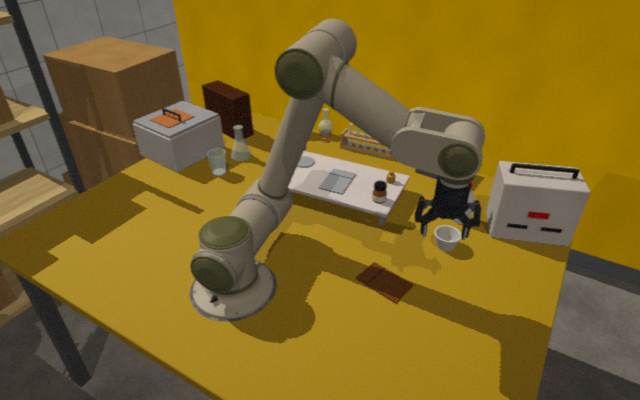

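The top view shows the grey plate on the white riser at about (336,180), with the engraved line at about row 168. The disc is at (284,165), the jar at (389,186) and the weight at (383,150). The look-alikes are blue at (245,137), blue at (282,254) and brown at (438,272), all lying on the bench. Only the grey steel plate on the riser fits the description. I'll rectify an enlarged crop in world coordinates to confirm it.

```bash
cat > h.py <<'E'
import cv2,numpy as np
def proj(d,P):
    return cv2.projectPoints(np.float64(P).reshape(-1,1,3),np.float64(d["rvec"]).ravel(),np.float64(d["tvec"]).ravel(),np.float64(d["K"]),None)[0][:,0]
def rect(d,z,x0,x1,y0,y1,s=1500.):
    # out image: rows up = +x, cols left = +y ; s px per m
    W,H=int((y1-y0)*s),int((x1-x0)*s)
    src=np.float32(proj(d,[[x1,y1,z],[x1,y0,z],[x0,y0,z],[x0,y1,z]]))
    M=cv2.getPerspectiveTransform(src,np.float32([[0,0],[W,0],[W,H],[0,H]]))
    return cv2.warpPerspective(d["frame"],M,(W,H),flags=cv2.INTER_CUBIC)
def unproj(d,uv,z):
    R=cv2.Rodrigues(np.float64(d["rvec"]).ravel())[0];t=np.float64(d["tvec"]).ravel();K=np.float64(d["K"])
    uv=np.float64(uv).reshape(-1,2);r=(R.T@np.linalg.inv(K)@np.c_[uv,np.ones(len(uv))].T).T
    c=-R.T@t; return c+r*((z-c[2])/r[:,2])[:,None]
E
python3 - <<'E'
from h import *
d=dict(np.load("top0.npz"))
print(unproj(d,[[336,180],[268,172],[397,132],[405,207],[275,217],[284,165]],.066).round(3))
cr=d["frame"][115:235,250:430]
cv2.imwrite("pics/crop0.png",cv2.resize(cr,None,fx=4.4,fy=4.4,interpolation=cv2.INTER_CUBIC)[:,:,::-1])
# depth check
D=d["depth"];
for u,v in [(336,190),(310,205),(284,165),(260,200)]:
    k=D[v,u];R=cv2.Rodrigues(d["rvec"])[0];p=R.T@(np.linalg.inv(d["K"])@[u,v,1]*k-d["tvec"].ravel());print(u,v,p.round(4))
E
```

```text
[[ 0.551 -0.034  0.066]
 [ 0.582  0.196  0.066]
 [ 0.713 -0.246  0.066]
 [ 0.455 -0.264  0.066]
 [ 0.428  0.172  0.066]
 [ 0.605  0.141  0.066]]
336 190 [ 0.5161 -0.0336  0.0684]
310 205 [0.4674 0.0548 0.0604]
284 165 [0.6053 0.1417 0.0638]
260 200 [ 0.4953  0.2336 -0.0081]
```

View pics/crop0.png

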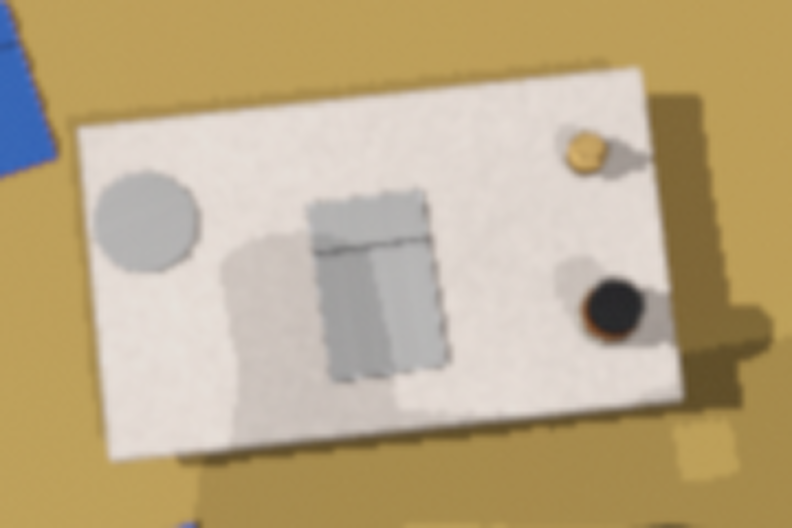

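The crop confirms the grey steel plate. Its corners in the crop are at about (307,204), (426,190), (449,365) and (333,382), with the engraved line near its far end. Next I'll fit the riser and plate poses.

```bash
cat >> h.py <<'E'
from scipy.optimize import least_squares
def fit(P,L):  # rigid fit local L -> P (xy), returns x,y,deg, resid mm
    f=lambda p:(np.c_[np.cos(p[2])*L[:,0]-np.sin(p[2])*L[:,1]+p[0],np.sin(p[2])*L[:,0]+np.cos(p[2])*L[:,1]+p[1]]-P).ravel()
    r=least_squares(f,[P[:,0].mean(),P[:,1].mean(),0]); return r.x,(r.fun.reshape(-1,2)*1e3).round(1)
def cornersrefine(d,uv,z,inset=.12,hw=4,n=25):
    """lines fit along each side of quad by max gradient; returns corners"""
    g=cv2.GaussianBlur(cv2.cvtColor(d["frame"],cv2.COLOR_RGB2GRAY),(0,0),.7).astype(np.float32)
    uv=np.float32(uv);L=[]
    for i in range(4):
        a,b=uv[i],uv[(i+1)%4];t=(b-a)/np.linalg.norm(b-a);nn=np.array([-t[1],t[0]])
        pts=[]
        for s in np.linspace(inset,1-inset,n):
            o=np.arange(-hw,hw+.01,.1);q=a+(b-a)*s+o[:,None]*nn
            v=cv2.remap(g,q[:,0].astype(np.float32)[None],q[:,1].astype(np.float32)[None],cv2.INTER_CUBIC)[0]
            gr=np.abs(np.gradient(v)); gr=gr*(np.abs(o)<hw-.3); k=gr.argmax()
            w=np.exp(-((o-o[k])/.8)**2)*gr; pts.append(q[0]+nn*((w*o).sum()/w.sum()+hw))
        vx,vy,x,y=cv2.fitLine(np.float32(pts),cv2.DIST_HUBER,0,.01,.01).ravel();L.append(np.cross([x,y,1],[x+vx,y+vy,1]))
    out=[]
    for i in range(4):
        c=np.cross(L[i-1],L[i]);out.append(c[:2]/c[2])
    return np.array(out)
RL=np.array([[0,.22],[0,-.22],[-.26,-.22],[-.26,.22]])
PL=np.array([[.07,.045],[.07,-.045],[-.07,-.045],[-.07,.045]])
E
python3 - <<'E'
from h import *
d=dict(np.load("top0.npz"))
o=lambda c:(np.array(c)+.5)/4.4-.5+[250,115]
R=o([(78,127),(640,68),(683,400),(110,461)]);P=o([(307,204),(426,190),(449,365),(333,382)])
for nm,C,z,L in (("riser",R,.06,RL),("plate",P,.066,PL)):
    for ref in (0,1):
        c=cornersrefine(d,C,z,hw=2) if ref else C
        x,r=fit(unproj(d,c,z)[:,:2],L); print(nm,ref,x[:2].round(4),np.degrees(x[2]).round(2),r.tolist())
E
```

```text
riser 0 [ 0.7008 -0.0209] 5.26 [[-1.4, -0.8], [-0.9, 0.1], [1.1, 0.7], [1.1, 0.0]]
riser 1 [ 0.701  -0.0205] 5.33 [[-1.0, -0.9], [-1.2, 0.4], [1.2, 1.5], [1.0, -1.0]]
plate 0 [ 0.5528 -0.0332] 6.79 [[0.2, -1.3], [1.3, 1.4], [-1.3, -0.3], [-0.2, 0.2]]
plate 1 [ 0.5523 -0.0336] 7.15 [[-1.9, -2.1], [-0.7, 1.8], [0.2, 2.9], [2.5, -2.5]]
```

```bash
python3 -m pendant '[50,0,0,0,0,0,0.775, 50,0,0,0,0,0,0.775, 50,0,0,0,0,0,0.775]' 20; python3 -m pendant '[50,0.448,-0.727,0,0,0,0,50,0.448,-0.727,0,0,0,0,50,0.448,-0.727,0,0,0,0,50,0.448,-0.727,0,0,0,0,50,0.448,-0.727,0,0,0,0,50,0.448,-0.727,0,0,0,0,50,0.448,-0.727,0,0,0,0,50,0.448,-0.727,0,0,0,0,50,0.448,-0.727,0,0,0,0,50,0.448,-0.727,0,0,0,0,50,0.448,-0.727,0,0,0,0,50,0.448,-0.727,0,0,0,0]'; python3 -m pendant '[50,0,0,0,0,0,0,50,0,0,0,0,0,0,50,0,0,0,0,0,0]'
cat > rel.py <<'E'
from rig import *; from h import *
s=observe(); e=np.array([.701,-.0205]);a=np.radians(5.3);ex=np.array([np.cos(a),np.sin(a)]);ey=np.array([-ex[1],ex[0]])
p=s["position"];dd=p[:2]-e
print("riser-frame tcp mm",(dd@ex*1e3).round(1),(dd@ey*1e3).round(1),"z",(p[2]*1e3).round(1),"yaw",np.degrees(np.arctan2(s["tool_rot"][1,0],s["tool_rot"][0,0])).round(2),"tilt",s["tool_rot"][:2,2].round(4),"F",s["ft_force"].round(1),"grip",s["grip_width"].round(4),"t",s["time_s"])
E
python3 rel.py
```

```text
time_s: 0.4
position: [0.2226, -0.5027, 0.2309]
tool_rot: [[0.996, 0.088, -0.0], [0.088, -0.996, 0.001], [-0.0, -0.001, -1.0]]
ft_force: [1.1, -0.4, 0.3]
grip_width: 0.0501
time_s: 1.6
position: [0.4505, -0.042, 0.2312]
tool_rot: [[0.996, 0.092, -0.0], [0.092, -0.996, 0.0], [-0.0, -0.0, -1.0]]
ft_force: [1.0, -0.8, 0.7]
grip_width: 0.0498
time_s: 1.9
position: [0.4498, -0.0445, 0.2312]
tool_rot: [[0.996, 0.091, -0.001], [0.091, -0.996, -0.0], [-0.001, 0.0, -1.0]]
ft_force: [-1.0, 0.5, -0.4]
grip_width: 0.0501Traceback (most recent call last):
  File "rel.py", line 4, in <module>
    print("riser-frame tcp mm",(dd@ex*1e3).round(1),(dd@ey*1e3).round(1),"z",(p[2]*1e3).round(1),"yaw",np.degrees(np.arctan2(s["tool_rot"][1,0],s["tool_rot"][0,0])).round(2),"tilt",s["tool_rot"][:2,2].round(4),"F",s["ft_force"].round(1),"grip",s["grip_width"].round(4),"t",s["time_s"])
                                                                                                                                                                                                                                                    ^^^^^^^^^^^^^^^^^^^^^
AttributeError: 'float' object has no attribute 'round'
```

```bash
sed -i 's/s\["grip_width"\].round(4)/round(s["grip_width"],4)/' rel.py; python3 -m pendant '[50,0,0,0.7,0,0,0,50,0,0,0.7,0,0,0,50,0,0,0.7,0,0,0,50,0,0,0.6,0,0,0,50,0,0,0.2,0,0,0,50,0,0,0,0,0,0,50,0,0,0,0,0,0]'; python3 rel.py; python3 - <<'E'
from rig import *; from h import *
for n in ("side","wrist"):
    d=get_image(n)
    f=d["frame"]
    if n=="side": f=cv2.resize(f[130:240,240:430],None,fx=4,fy=4,interpolation=cv2.INTER_CUBIC)
    cv2.imwrite(f"pics/{n}1.png",f[:,:,::-1])
E
```

```text
time_s: 2.6
position: [0.4508, -0.0446, 0.0874]
tool_rot: [[0.996, 0.091, 0.002], [0.091, -0.996, -0.001], [0.002, 0.001, -1.0]]
ft_force: [-0.4, -0.2, -0.3]
grip_width: 0.0503
riser-frame tcp mm -251.4 -0.9 z 87.4 yaw 5.23 tilt [ 0.0017 -0.0007] F [-0.4 -0.2 -0.3] grip 0.0503 t 2.6
```

View pics/side1.png

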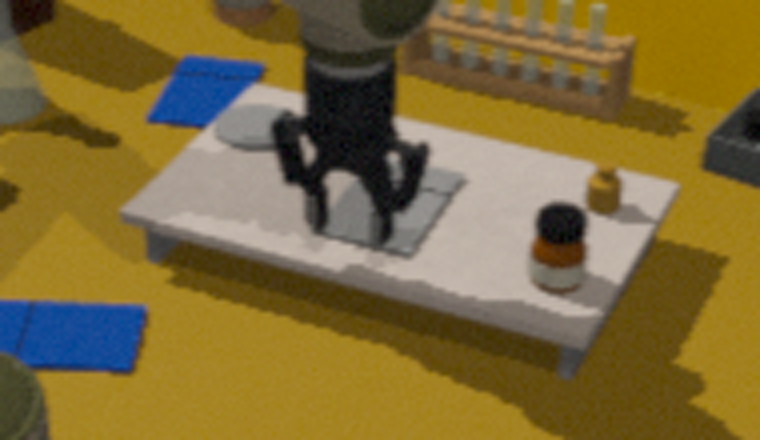

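View pics/wrist1.png

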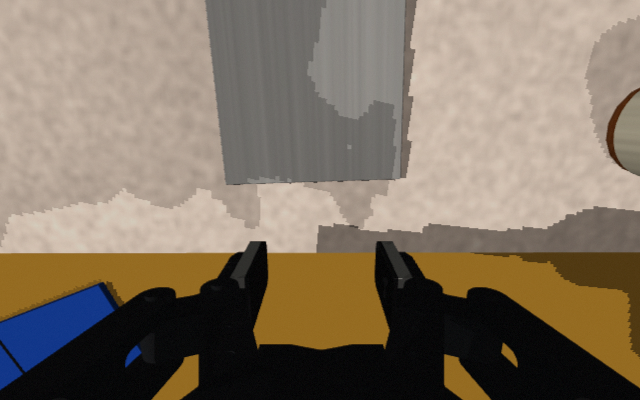

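```bash
python3 -m pendant '[50,0,0,0.2,0,0,0,50,0,0,0.14,0,0,0,50,0,0,0.04,0,0,0,50,0,0,0.04,0,0,0,50,0,0,0,0,0,0]'; python3 -m pendant '[50,0,0,0.02,0,0,0,50,0,0,0,0,0,0]';python3 -m pendant '[50,0,0,0.02,0,0,0,50,0,0,0,0,0,0]';python3 -m pendant '[50,0,0,0.02,0,0,0,50,0,0,0,0,0,0]'; python3 rel.py;python3 - <<'E'
from rig import *; from h import *
d=get_image("wrist");cv2.imwrite(f"pics/wrist2.png",d["frame"][:,:,::-1])
E
```

```text
time_s: 3.2
position: [0.4501, -0.0438, 0.0651]
tool_rot: [[0.996, 0.092, -0.0], [0.092, -0.996, 0.0], [-0.0, -0.0, -1.0]]
ft_force: [-0.3, 0.0, 0.0]
grip_width: 0.0497
time_s: 3.4
position: [0.4502, -0.0438, 0.0644]
tool_rot: [[0.996, 0.092, 0.0], [0.092, -0.996, -0.0], [0.0, 0.0, -1.0]]
ft_force: [-0.1, -0.1, 0.5]
grip_width: 0.0502
time_s: 3.6
position: [0.4502, -0.0438, 0.0633]
tool_rot: [[0.996, 0.092, 0.0], [0.092, -0.996, 0.0], [0.0, -0.0, -1.0]]
ft_force: [-0.7, -0.0, -0.5]
grip_width: 0.05
time_s: 3.8
position: [0.4501, -0.0438, 0.0622]
tool_rot: [[0.996, 0.092, -0.0], [0.092, -0.996, 0.0], [-0.0, -0.0, -1.0]]
ft_force: [0.2, -0.1, 0.7]
grip_width: 0.0498
riser-frame tcp mm -251.9 -0.0 z 62.2 yaw 5.28 tilt [-0.0001  0.    ] F [ 0.2 -0.1  0.7] grip 0.0498 t 3.8
```

View pics/wrist2.png

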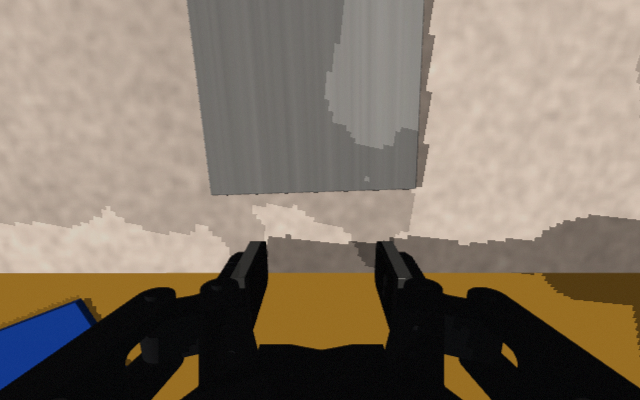

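```bash
for i in 1; do python3 -m pendant '[50,0,0,0.02,0,0,0,50,0,0,0,0,0,0]';python3 -m pendant '[50,0,0,0.02,0,0,0,50,0,0,0,0,0,0]';python3 -m pendant '[50,0,0,0.02,0,0,0,50,0,0,0,0,0,0]';  done | grep -E "posi|ft_"
```

```text
position: [0.4501, -0.0438, 0.0612]
ft_force: [-0.5, -1.5, -0.5]
position: [0.4501, -0.0438, 0.0602]
ft_force: [-0.0, -0.1, 0.7]
position: [0.4501, -0.0438, 0.0592]
ft_force: [0.5, 1.0, -1.5]
```

```bash
{ python3 -m pendant '[50,0,0,0.02,0,0,0,50,0,0,0,0,0,0]';python3 -m pendant '[50,0,0,0.02,0,0,0,50,0,0,0,0,0,0]';  } | grep -E "posi|ft_"
```

```text
position: [0.4501, -0.0438, 0.0582]
ft_force: [0.8, -0.0, 0.6]
position: [0.4501, -0.0438, 0.0572]
ft_force: [-0.1, -0.3, 0.2]
```

```bash
python3 -m pendant '[50,0,0,0.02,0,0,0,50,0,0,0,0,0,0]' | grep -E "posi|ft_"; python3 -m pendant '[50,0,0,0.01,0,0,0,50,0,0,0,0,0,0]'| grep -E "posi|ft_"
```

```text
position: [0.4502, -0.0438, 0.057]
ft_force: [-2.7, 0.9, 9.3]
position: [0.4502, -0.0438, 0.0569]
ft_force: [-4.3, 1.2, 17.4]
```

```bash
python3 -m pendant '[50,0,0,-0.06,0,0,0,50,0,0,0,0,0,0]' | grep -E "posi|ft_"; python3 -m pendant '[50,0.2,0,0,0,0,0,50,0.2,0,0,0,0,0,50,0.1,0,0,0,0,0,50,0.1,0,0,0,0,0]'|grep -E "posi|ft_"; python3 -m pendant '[50,0.1,0,0,0,0,0,50,0.1,0,0,0,0,0,50,0.15,0,0,0,0,0,50,0.15,0,0,0,0,0,50,0.15,0,0,0,0,0,50,0.15,0,0,0,0,0,50,0.15,0,0,0,0,0,50,0.15,0,0,0,0,0,50,0.15,0,0,0,0,0,50,0.1,0,0,0,0,0,50,0.05,0,0,0,0,0,50,0,0,0,0,0,0]' |grep -E "posi|ft_"; python3 rel.py
python3 - <<'E'
from rig import *; from h import *
d=get_image("wrist");cv2.imwrite(f"pics/wrist3.png",d["frame"][:,:,::-1])
d=get_image("top");cv2.imwrite(f"pics/top3.png",cv2.resize(d["frame"][115:235,250:430],None,fx=4.4,fy=4.4,interpolation=cv2.INTER_CUBIC)[:,:,::-1]);np.savez("top3.npz",**d)
E
```

```text
position: [0.4503, -0.0439, 0.0591]
ft_force: [-0.1, -0.3, -0.3]
position: [0.4792, -0.0405, 0.0584]
ft_force: [-6.8, -0.2, 4.2]
position: [0.5499, -0.0344, 0.0585]
ft_force: [-1.9, -0.2, 0.8]
riser-frame tcp mm -151.8 0.1 z 58.5 yaw 5.29 tilt [-0.0004  0.0003] F [-1.9 -0.2  0.8] grip 0.0503 t 7.05
```

View pics/wrist3.png

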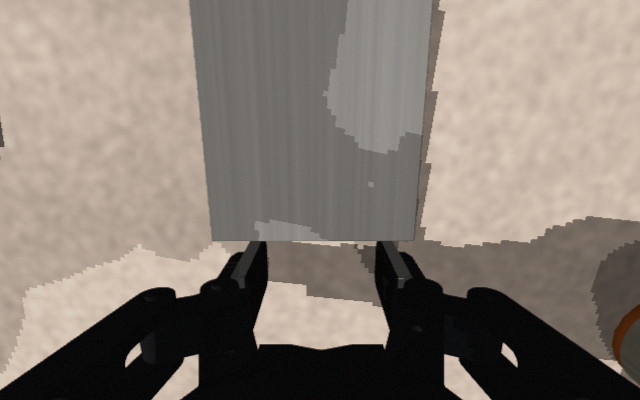

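View pics/top3.png

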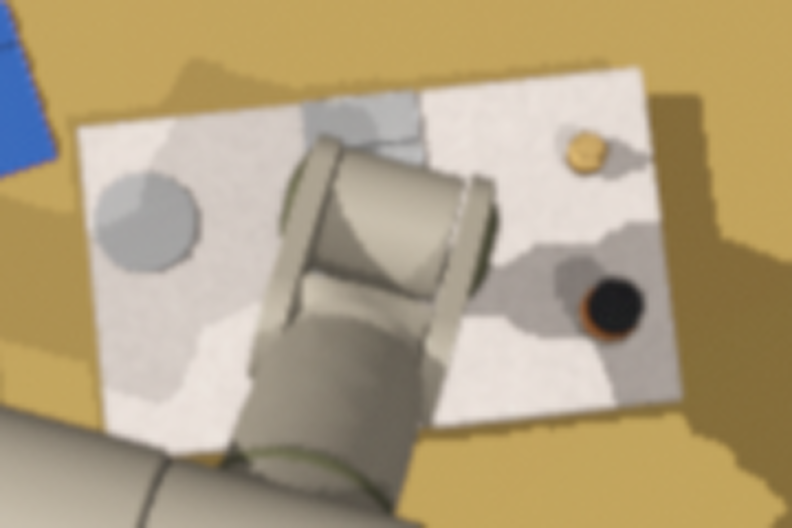

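```bash
python3 -m pendant '[50,0.08,0,0,0,0,0,50,0.12,0,0,0,0,0,50,0.12,0,0,0,0,0,50,0.12,0,0,0,0,0,50,0.12,0,0,0,0,0,50,0.08,0,0,0,0,0,50,0.04,0,0,0,0,0,50,0.02,0,0,0,0,0,50,0,0,0,0,0,0]' |grep -E "posi|ft_"; python3 rel.py
python3 - <<'E'
from rig import *; from h import *
d=get_image("wrist");np.savez("wrist4.npz",**d);cv2.imwrite(f"pics/wrist4.png",d["frame"][:,:,::-1])
d=get_image("top");cv2.imwrite(f"pics/top4.png",cv2.resize(d["frame"][105:185,280:400],None,fx=6,fy=6,interpolation=cv2.INTER_CUBIC)[:,:,::-1]);np.savez("top4.npz",**d)
E
```

```text
position: [0.5847, -0.0313, 0.0588]
ft_force: [-0.8, 1.1, -1.9]
riser-frame tcp mm -116.8 -0.1 z 58.8 yaw 5.28 tilt [0.0003 0.0001] F [-0.8  1.1 -1.9] grip 0.0497 t 8.05
```

View pics/wrist4.png

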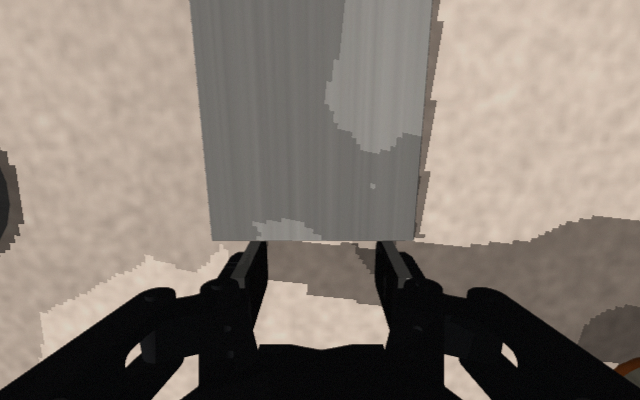

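View pics/top4.png

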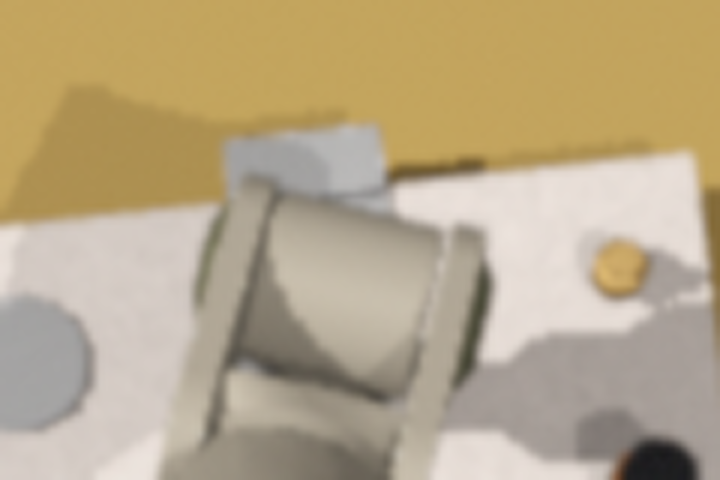

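```bash
cat >> h.py <<'E'
def edgepts(d,a,b,z,hw=3,n=40,chan=None):
    g=d["frame"].astype(np.float32); g=g.mean(2) if chan is None else g[:,:,chan]
    g=cv2.GaussianBlur(g,(0,0),.6)
    a,b=np.float64(a),np.float64(b);t=(b-a)/np.linalg.norm(b-a);nn=np.array([-t[1],t[0]]);o=np.arange(-hw,hw+.01,.1);P=[]
    for s in np.linspace(0,1,n):
        q=(a+(b-a)*s+o[:,None]*nn).astype(np.float32)
        v=cv2.remap(g,q[:,0][None],q[:,1][None],cv2.INTER_LINEAR)[0]
        gr=np.abs(np.gradient(v));k=gr.argmax();w=gr*np.exp(-((o-o[k])/.8)**2);P.append(q[0]+nn*((w*o).sum()/w.sum()+hw))
    X=unproj(d,P,z)[:,:2]
    vx,vy,x,y=cv2.fitLine(np.float32(X),cv2.DIST_HUBER,0,.0005,.01).ravel()
    if vy<0: vx,vy=-vx,-vy
    return np.array([x,y]),np.degrees(np.arctan2(-vx,vy)),np.array([vx,vy])
E
python3 - <<'E'
from h import *
d0=dict(np.load("top0.npz"));d=dict(np.load("top4.npz"))
o4=lambda c:(np.array(c)+.5)/4.4-.5+[250,115]; o6=lambda c:(np.array(c)+.5)/6-.5+[280,105]
for ch in (None,2):
    p,a,v=edgepts(d0,o4((95,125)),o4((625,70)),.06,hw=2,chan=ch)
    n=np.array([v[1],-v[0]]);print("edge",p,a)
    q,b,_=edgepts(d,o6((232,138)),o6((372,125)),.066,hw=2,chan=ch); print("front",q,b,"overhang mm",(q-p)@n*1e3)
    q,b,_=edgepts(d,o6((396,181)),o6((680,153)),.06,hw=1.5,chan=ch); print("edge in 4 right",b,(q-p)@n*1e3)
    q,b,_=edgepts(d0,o4((318,252)),o4((430,238)),.066,hw=1,chan=ch); q2,b2,_=edgepts(d0,o4((307,204)),o4((426,190)),.066,hw=1.5,chan=ch);print("line-front0",b,b2,(q-q2)@n*1e3)
w=dict(np.load("wrist4.npz"))
q,b,_=edgepts(w,(216,240),(410,240),.066,hw=5);print("rear edge wrist",q,b,"rear",(q-p)@n*1e3)
E
```

```text
edge [ 0.7032753  -0.03293454] 5.3428855
front [ 0.73689646 -0.01779317] 5.2883253 overhang mm 34.884964
edge in 4 right 5.240132 0.34332275
line-front0 6.293156 5.4674063 -38.216133
edge [ 0.7024454  -0.02123864] 5.3338423
front [ 0.7372255  -0.01942182] 5.166059 overhang mm 34.798378
edge in 4 right 5.182458 0.23360178
line-front0 6.289775 4.9636664 -38.37707
rear edge wrist [ 0.5952687  -0.02613773] 5.247871 rear -107.168
```

```bash
python3 -m pendant '[50,0.04,0,0,0,0,0,50,0.03,0,0,0,0,0,50,0.01,0,0,0,0,0,50,0,0,0,0,0,0,50,0,0,0,0,0,0]' |grep -E "posi|ft_"; python3 rel.py
python3 - <<'E'
from rig import *; from h import *
d=get_image("wrist");np.savez("wrist5.npz",**d)
E
python3 -m pendant '[50,-0.2,0,0,0,0,0,50,-0.2,0,0,0,0,0,50,0,0,-0.6,0,0,0,50,0,0,-0.8,0,0,0,50,-0.3,0.8,-0.5,0,0,0,50,-0.3,0.9,-0.3,0,0,0,50,-0.3,0.9,0,0,0,0,50,-0.3,0.9,0,0,0,0,50,-0.3,0.9,0,0,0,0,50,-0.3,0.9,0,0,0,0,50,0,0,0,0,0,0,50,0,0,0,0,0,0]' |grep -E "posi|ft_"
python3 - <<'E'
from rig import *; from h import *
d=get_image("top");cv2.imwrite(f"pics/top5.png",cv2.resize(d["frame"][105:235,250:430],None,fx=4.4,fy=4.4,interpolation=cv2.INTER_CUBIC)[:,:,::-1]);np.savez("top5.npz",**d)
d=get_image("side");cv2.imwrite(f"pics/side5.png",cv2.resize(d["frame"][130:240,240:430],None,fx=4,fy=4,interpolation=cv2.INTER_CUBIC)[:,:,::-1]);np.savez("side5.npz",**d)
E
```

```text
position: [0.5886, -0.031, 0.0589]
ft_force: [-3.1, 0.1, 1.2]
riser-frame tcp mm -112.9 -0.1 z 58.9 yaw 5.28 tilt [ 0.0001 -0.0001] F [-3.1  0.1  1.2] grip 0.0503 t 8.65
position: [0.5027, -0.3057, 0.1687]
ft_force: [0.9, 0.1, -0.5]
```

View pics/top5.png

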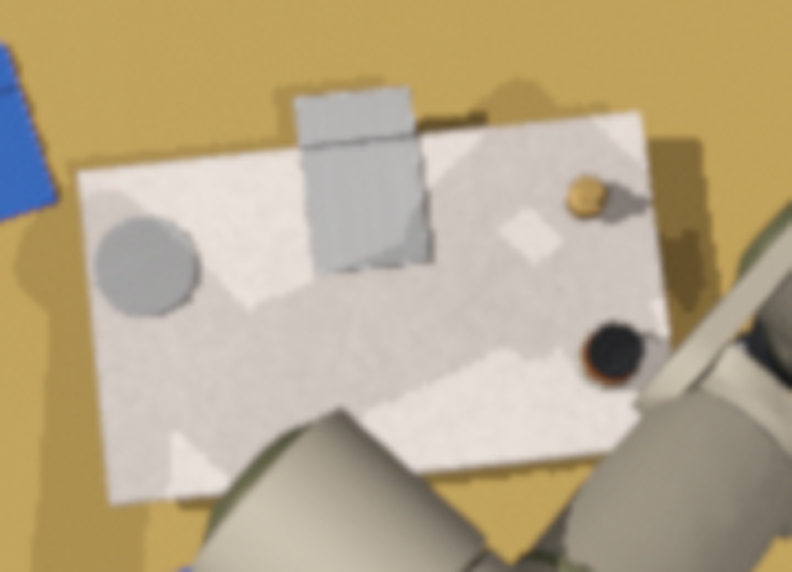

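View pics/side5.png

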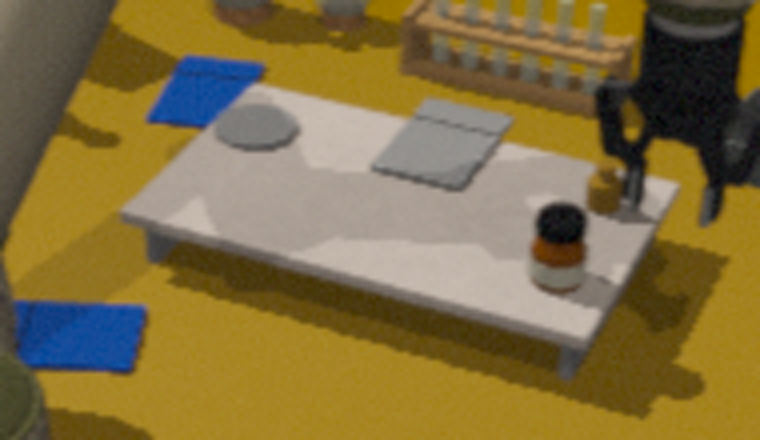

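The top view now shows the line at about (302,147) to (412,135), practically on the riser's edge. The disc, jar and weight haven't moved. Now I'll put numbers on it.

```bash
python3 - <<'E'
from h import *
d0=dict(np.load("top0.npz"));d=dict(np.load("top5.npz"));s=dict(np.load("side5.npz"))
o=lambda c:(np.array(c)+.5)/4.4-.5+[250,105]
print("cam xyz",[(-cv2.Rodrigues(k["rvec"])[0].T@k["tvec"].ravel()).round(2) for k in (d,s)])
for ch in (None,0,2):
    p,a,v=edgepts(d,o((90,170)),o((285,149)),.06,hw=1.5,chan=ch); n=np.array([v[1],-v[0]])
    p2,a2,v2=edgepts(d,o((430,134)),o((630,113)),.06,hw=1.5,chan=ch)
    w=p2-p; v=w/np.linalg.norm(w)*np.sign(w[1]); n=np.array([v[1],-v[0]]); 
    q,b,_=edgepts(d,o((300,98)),o((405,88)),.066,hw=2,chan=ch)
    r,c,_=edgepts(d,o((325,270)),o((425,263)),.066,hw=1.5,chan=ch)
    print("edge ang",a,a2,np.degrees(np.arctan2(-v[0],v[1])),"front",b,(q-p)@n*1e3,"rear",c,(r-p)@n*1e3)
# engraved line: dark minimum in profile
g=cv2.GaussianBlur(d["frame"].astype(np.float32).mean(2),(0,0),.5)
a,b=o((306,147)),o((408,135.5)); t=(b-a)/np.linalg.norm(b-a);nn=np.array([-t[1],t[0]]);oo=np.arange(-2.5,2.51,.1);P=[]
for u in np.linspace(.05,.95,25):
    qq=(a+(b-a)*u+oo[:,None]*nn).astype(np.float32);vv=cv2.remap(g,qq[:,0][None],qq[:,1][None],1)[0];wt=np.clip(np.median(vv)-vv-3,0,None)
    if wt.sum()>0:P.append(a+(b-a)*u+nn*(wt*oo).sum()/wt.sum())
X=unproj(d,P,.066)[:,:2];k=(X-p)@n*1e3;print("line vs edge mm",np.median(k),k.std())
m=np.polyfit((X-p)@v,(X-p)@n,1);print("line angle rel",np.degrees(m[0]))
w=dict(np.load("wrist5.npz"));q,b,_=edgepts(w,(216,240),(410,240),.066,hw=5);print("wrist rear",b,(q-p)@n*1e3)
# side
so=lambda c:(np.array(c)+.5)/4-.5+[240,130]
C=so([(428,100),(513,119),(462,188),(374,170)])
c=cornersrefine(s,C,.066,hw=1.5)
for cc in (C,c):
    x,r=fit(unproj(s,cc,.066)[:,:2],PL);print("side plate",x[:2],np.degrees(x[2]),r.tolist())
RC=so([(253,84),(680,185)]);q1,a1,_=edgepts(s,so((265,87)),so((400,119)),.06,hw=1.5);q2,a2,_=edgepts(s,so((515,146)),so((585,163)),.06,hw=1.5);print("side edge",q1,a1,q2,a2)
E
```

```text
cam xyz [array([ 0.3 , -0.01,  1.64]), array([-0.65, -0.69,  0.95])]
edge ang 5.3097453 5.241218 5.3332486 front 5.5822906 38.40931 rear 4.6736703 -103.508484
edge ang 5.316227 5.158778 5.347785 front 6.9571457 39.548046 rear 4.758583 -103.19296
edge ang 5.538871 5.236908 5.3041625 front 4.974342 38.593845 rear 4.981097 -103.77889
line vs edge mm -1.8011662166006939 0.30131834141607244
line angle rel -0.09760961494214501
wrist rear 5.464251 -103.334755
side plate [ 0.66494919 -0.02418675] 7.157357939229568 [[-0.2, 1.0], [1.7, -0.3], [-2.1, -3.0], [0.6, 2.2]]
side plate [ 0.66480463 -0.02465387] 6.04904404099944 [[-5.4, -2.0], [-3.7, 1.6], [2.5, 1.4], [6.6, -1.0]]
side edge [0.688858   0.11330964] 5.2879844 [ 0.71016985 -0.11320445] 5.23227
```

```bash
python3 - <<'E'
from h import *
for nm in ("top0","top5"):
    d=dict(np.load(nm+".npz"));D=d["depth"];R=cv2.Rodrigues(d["rvec"])[0]
    v,u=np.mgrid[:400,:640];X=(np.c_[u.ravel(),v.ravel(),np.ones(u.size)]@np.linalg.inv(d["K"]).T*D.reshape(-1,1)-d["tvec"].ravel())@R
    Z=X[:,2].reshape(D.shape);mask=((Z>.035)&(D>0)).astype(np.float32)
    print(nm,"z noise riser",np.median(Z[200:212,300:320]),Z[200:212,300:320].std())
    def edge(cols,r0,r1,z):
        # per column: first row (from top) of mask; boundary at row-0.5
        P=[]
        for c in cols:
            col=mask[r0:r1,c]; k=np.argmax(col>0); P.append((c,r0+k-.5))
        return unproj(d,P,z)[:,:2]
    if nm=="top0": E=edge(range(272,392),122,152,.06)
    else: E=np.r_[edge(range(272,314),122,152,.06),edge(range(350,392),122,152,.06)]
    m=np.polyfit(E[:,1],E[:,0],1);print("edge x at y=-.0205",np.polyval(m,-.0205),-np.degrees(np.arctan(m[0])),"std",(E[:,0]-np.polyval(m,E[:,1])).std()*1e3)
    a=np.arctan(-m[0])
    if nm=="top5":
        F=edge(range(319,341),118,140,.066);k=(F[:,0]-np.polyval(m,F[:,1]))*np.cos(a)*1e3;print("front overhang",k.mean(),k.std()/len(k)**.5)
    # near edge (bottom) top0
    if nm=="top0":
        P=[]
        for c in range(300,395):
            col=mask[190:232,c]; kk=np.where(col>0)[0].max(); P.append((c,190+kk+.5))
        B=unproj(d,P,.06)[:,:2];k=(np.polyval(m,B[:,1])-B[:,0])*np.cos(a)*1e3;print("depth of riser mm",np.median(k))
E
```

```text
top0 z noise riser 0.05923420865239727 0.10194927839967466
edge x at y=-.0205 0.7018210826595707 5.335066381724454 std 1.0139488482654058
depth of riser mm 261.09326961639397
top5 z noise riser 0.06371180764888199 0.2900661040274106
edge x at y=-.0205 0.7018378970635692 5.328868302518606 std 1.012459751892959
front overhang 38.84573649639902 0.2966880872465918
```

```bash
python3 rel.py; python3 -m pendant '[50,0.3,-0.9,0,0,0,0,50,0.3,-0.9,0,0,0,0,50,0.3,-0.9,0,0,0,0,50,0.3,-0.9,0,0,0,0,50,0.3,-0.9,0.3,0,0,0,50,0.3,-0.8,0.5,0,0,0,50,0,0,0,0,0,0,50,0,0,0,0,0,0]' | grep -E "posi|ft_"; python3 rel.py
```

```text
riser-frame tcp mm -223.0 -264.1 z 168.9 yaw 5.32 tilt [0.0003 0.0001] F [ 0.3 -0.1  0.5] grip 0.0504 t 10.0
position: [0.5684, -0.0309, 0.1287]
ft_force: [-1.1, -0.3, 0.6]
riser-frame tcp mm -133.0 1.9 z 128.7 yaw 5.5 tilt [-0.0005  0.    ] F [-1.1 -0.3  0.6] grip 0.05 t 10.8
```

```bash
python3 -m pendant '[50,0,0,0.6,0,0,0,50,0,0,0.5,0,0,0,50,0,0,0.3,0,0,0,50,0,0,0,0,0,0,50,0,0,0,0,0,0]' | grep -E "posi|ft_"; python3 rel.py;  python3 -m pendant '[50,0.15,0,0,0,0,0,50,0.15,0,0,0,0,0,50,0.06,0,0,0,0,0,50,0.02,0,0,0,0,0,50,0.02,0,0,0,0,0,50,0,0,0,0,0,0,50,0,0,0,0,0,0]' | grep -E "posi|ft_"; python3 rel.py
```

```text
position: [0.5689, -0.0336, 0.0596]
ft_force: [-0.3, -0.3, -0.0]
riser-frame tcp mm -132.8 -0.9 z 59.6 yaw 5.24 tilt [ 0.0012 -0.0005] F [-0.3 -0.3 -0. ] grip 0.0497 t 11.3
position: [0.5884, -0.031, 0.0588]
ft_force: [0.4, 0.7, -0.1]
riser-frame tcp mm -113.1 -0.0 z 58.8 yaw 5.28 tilt [-0.0002  0.0001] F [ 0.4  0.7 -0.1] grip 0.0499 t 12.0
```

Back at the earlier contact position, so I'll push the last 1.3 mm, retract and check.

```bash
python3 -m pendant '[50,0.014,0,0,0,0,0,50,0.014,0,0,0,0,0,50,0,0,0,0,0,0,50,0,0,0,0,0,0]' |grep -E "posi|ft_"; python3 rel.py
python3 -m pendant '[50,-0.2,0,0,0,0,0,50,-0.2,0,0,0,0,0,50,0,0,-0.6,0,0,0,50,0,0,-0.8,0,0,0,50,-0.3,0.8,-0.5,0,0,0,50,-0.3,0.9,-0.3,0,0,0,50,-0.3,0.9,0,0,0,0,50,-0.3,0.9,0,0,0,0,50,-0.3,0.9,0,0,0,0,50,-0.3,0.9,0,0,0,0,50,0,0,0,0,0,0,50,0,0,0,0,0,0]' |grep -E "posi|ft_"
python3 - <<'E'
from rig import *; from h import *
d=get_image("top");cv2.imwrite(f"pics/top6.png",cv2.resize(d["frame"][105:235,250:430],None,fx=4.4,fy=4.4,interpolation=cv2.INTER_CUBIC)[:,:,::-1]);np.savez("top6.npz",**d)
o=lambda c:(np.array(c)+.5)/4.4-.5+[250,105]
for ch in (None,0,2):
    p,a,v=edgepts(d,o((90,170)),o((285,149)),.06,hw=1.5,chan=ch)
    p2,a2,v2=edgepts(d,o((430,134)),o((630,113)),.06,hw=1.5,chan=ch)
    w=p2-p; v=w/np.linalg.norm(w)*np.sign(w[1]); n=np.array([v[1],-v[0]]); 
    q,b,_=edgepts(d,o((300,97)),o((405,87)),.066,hw=2,chan=ch)
    r,c,_=edgepts(d,o((325,269)),o((425,262)),.066,hw=1.5,chan=ch)
    print("front",b,(q-p)@n*1e3,"rear",c,(r-p)@n*1e3)
g=cv2.GaussianBlur(d["frame"].astype(np.float32).mean(2),(0,0),.5)
a,b=o((306,146)),o((408,134)); t=(b-a)/np.linalg.norm(b-a);nn=np.array([-t[1],t[0]]);oo=np.arange(-2.5,2.51,.1);P=[]
for u in np.linspace(.05,.95,25):
    qq=(a+(b-a)*u+oo[:,None]*nn).astype(np.float32);vv=cv2.remap(g,qq[:,0][None],qq[:,1][None],1)[0];wt=np.clip(np.median(vv)-vv-3,0,None)
    if wt.sum()>0:P.append(a+(b-a)*u+nn*(wt*oo).sum()/wt.sum())
X=unproj(d,P,.066)[:,:2];k=(X-p)@n*1e3;m=np.polyfit((X-p)@v,(X-p)@n,1);print("line vs edge mm",np.median(k),k.std(),"ang",np.degrees(m[0]))
E
```

```text
position: [0.589, -0.0309, 0.0587]
ft_force: [-4.3, -0.4, 2.6]
riser-frame tcp mm -112.4 0.0 z 58.7 yaw 5.29 tilt [-0.0024  0.0001] F [-4.3 -0.4  2.6] grip 0.05 t 12.4
position: [0.5039, -0.3055, 0.1686]
ft_force: [0.4, 0.4, 0.3]
front 5.023403 38.940353 rear 4.874799 -103.18217
front 5.533755 40.53619 rear 4.9699435 -102.85862
front 4.9214563 38.96878 rear 5.0832562 -103.26481
line vs edge mm -1.3023304064109527 0.30634173456016495 ang 0.130871984483817
```

View pics/top6.png

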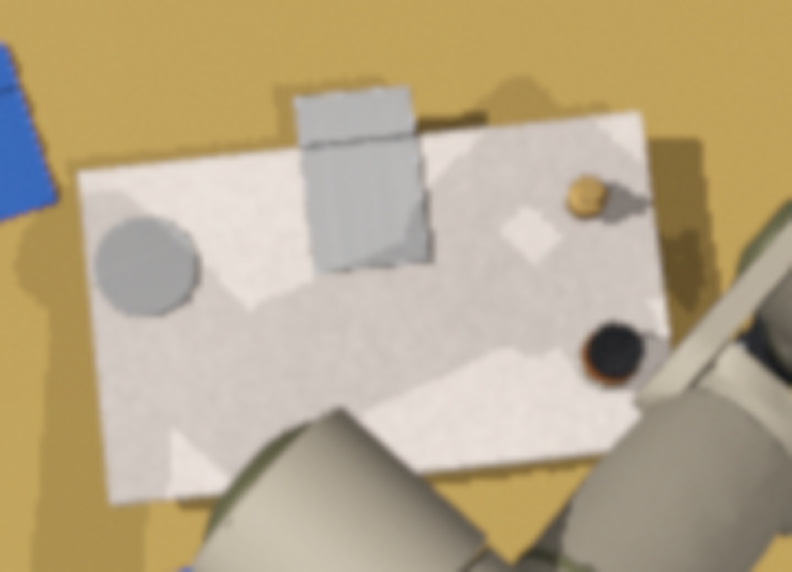

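About 0.8 mm short still, because the arm lagged under load. One more small touch-up.

```bash
python3 -m pendant '[50,0.3,-0.9,0,0,0,0,50,0.3,-0.9,0,0,0,0,50,0.3,-0.9,0,0,0,0,50,0.3,-0.9,0,0,0,0,50,0.3,-0.9,0.3,0,0,0,50,0.3,-0.8,0.5,0,0,0,50,0,0,0,0,0,0,50,0,0,0,0,0,0,50,0,0,0,0,0,0]' | grep -E "posi|ft_"; python3 -m pendant '[50,0,0,0.6,0,0,0,50,0,0,0.5,0,0,0,50,0,0,0.3,0,0,0,50,0,0,0,0,0,0,50,0,0,0,0,0,0]' | grep -E "posi|ft_"; python3 rel.py;  python3 -m pendant '[50,0.15,0,0,0,0,0,50,0.15,0,0,0,0,0,50,0.06,0,0,0,0,0,50,0.02,0,0,0,0,0,50,0.02,0,0,0,0,0,50,0,0,0,0,0,0,50,0,0,0,0,0,0]' | grep -E "posi|ft_"; python3 rel.py;python3 -m pendant '[50,0.012,0,0,0,0,0,50,0.006,0,0,0,0,0,50,0,0,0,0,0,0,50,0,0,0,0,0,0,50,0,0,0,0,0,0]' |grep -E "posi|ft_"; python3 rel.py
```

```text
position: [0.5701, -0.0328, 0.1295]
ft_force: [-0.1, 0.5, 0.4]
position: [0.5702, -0.0337, 0.0595]
ft_force: [0.2, -0.4, 0.9]
riser-frame tcp mm -131.4 -1.1 z 59.5 yaw 5.2 tilt [ 0.001  -0.0003] F [ 0.2 -0.4  0.9] grip 0.0499 t 15.05
position: [0.5892, -0.031, 0.0589]
ft_force: [-4.9, -1.6, 3.6]
riser-frame tcp mm -112.3 -0.1 z 58.9 yaw 5.29 tilt [-0.0018 -0.0002] F [-4.9 -1.6  3.6] grip 0.0497 t 15.75
position: [0.5897, -0.0308, 0.0588]
ft_force: [-6.1, -1.0, 5.0]
riser-frame tcp mm -111.8 -0.0 z 58.8 yaw 5.29 tilt [-0.0027 -0.0001] F [-6.1 -1.   5. ] grip 0.0502 t 16.25
```

```bash
python3 -m pendant '[50,0.006,0,0,0,0,0,50,0,0,0,0,0,0,50,0,0,0,0,0,0]' |grep -E "posi|ft_"; python3 rel.py
python3 -m pendant '[50,-0.2,0,0,0,0,0,50,-0.2,0,0,0,0,0,50,0,0,-0.6,0,0,0,50,0,0,-0.8,0,0,0,50,-0.3,0.8,-0.5,0,0,0,50,-0.3,0.9,-0.3,0,0,0,50,-0.3,0.9,0,0,0,0,50,-0.3,0.9,0,0,0,0,50,-0.3,0.9,0,0,0,0,50,-0.3,0.9,0,0,0,0,50,0,0,0,0,0,0,50,0,0,0,0,0,0]' |grep -E "posi|ft_"
python3 - <<'E'
from rig import *; from h import *
d=get_image("top");cv2.imwrite(f"pics/top7.png",cv2.resize(d["frame"][105:235,250:430],None,fx=4.4,fy=4.4,interpolation=cv2.INTER_CUBIC)[:,:,::-1]);np.savez("top7.npz",**d)
o=lambda c:(np.array(c)+.5)/4.4-.5+[250,105]
for ch in (None,0,2):
    p,a,v=edgepts(d,o((90,170)),o((285,149)),.06,hw=1.5,chan=ch)
    p2,a2,v2=edgepts(d,o((430,134)),o((630,113)),.06,hw=1.5,chan=ch)
    w=p2-p; v=w/np.linalg.norm(w)*np.sign(w[1]); n=np.array([v[1],-v[0]]); 
    q,b,_=edgepts(d,o((300,97)),o((405,87)),.066,hw=2,chan=ch)
    r,c,_=edgepts(d,o((325,269)),o((425,262)),.066,hw=1.5,chan=ch)
    print("front",b,(q-p)@n*1e3,"rear",c,(r-p)@n*1e3)
g=cv2.GaussianBlur(d["frame"].astype(np.float32).mean(2),(0,0),.5)
a,b=o((306,146)),o((408,134)); t=(b-a)/np.linalg.norm(b-a);nn=np.array([-t[1],t[0]]);oo=np.arange(-2.5,2.51,.1);P=[]
for u in np.linspace(.05,.95,25):
    qq=(a+(b-a)*u+oo[:,None]*nn).astype(np.float32);vv=cv2.remap(g,qq[:,0][None],qq[:,1][None],1)[0];wt=np.clip(np.median(vv)-vv-3,0,None)
    if wt.sum()>0:P.append(a+(b-a)*u+nn*(wt*oo).sum()/wt.sum())
X=unproj(d,P,.066)[:,:2];k=(X-p)@n*1e3;m=np.polyfit((X-p)@v,(X-p)@n,1);print("line vs edge mm",np.median(k),k.std(),"ang",np.degrees(m[0]))
d0=np.load("top0.npz")["frame"];df=cv2.absdiff(d0,d["frame"]).max(2)
cv2.imwrite("pics/full7.png",d["frame"][:,:,::-1])
E
```

```text
position: [0.59, -0.0308, 0.0588]
ft_force: [-7.2, -1.4, 3.4]
riser-frame tcp mm -111.5 -0.0 z 58.8 yaw 5.28 tilt [-0.0029  0.    ] F [-7.2 -1.4  3.4] grip 0.0499 t 16.55
position: [0.5052, -0.3053, 0.1685]
ft_force: [0.6, 0.3, 0.2]
front 5.419848 40.014854 rear 4.8871894 -102.55145
front 8.156418 40.599426 rear 5.066126 -102.29129
front 5.4237275 40.095833 rear 5.485862 -102.74365
line vs edge mm -0.39552828324283285 0.3186915679365507 ang -0.1885612470014344
```

View pics/top7.png

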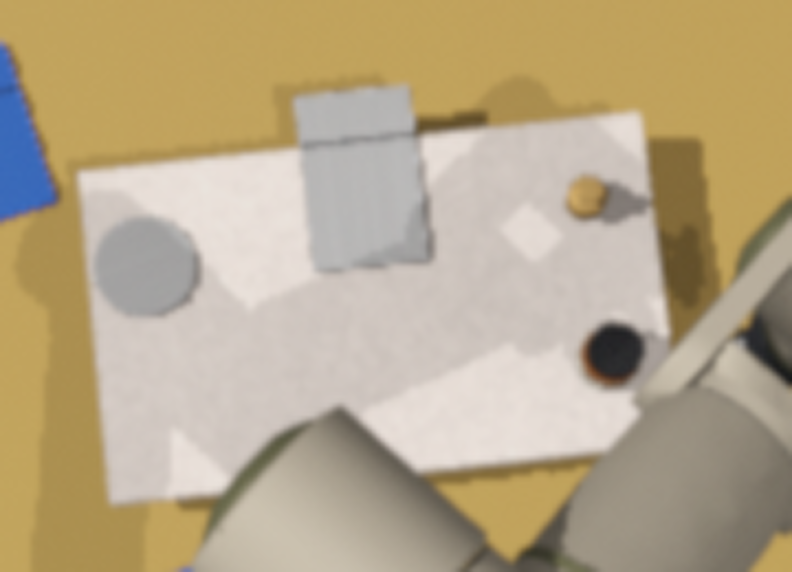

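View pics/full7.png

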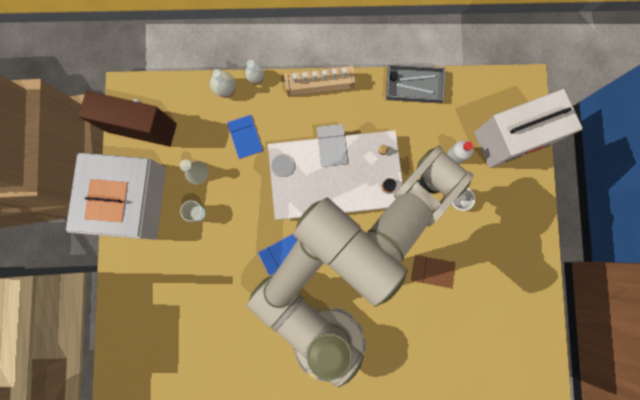

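The plate lies square, with its line on the edge to within about 0.5 mm. The bystanders are where they were, and the arm is clear with no force reading.

```bash
python3 -c "
from rig import *
print(close_job(), observe()['time_s'])"
```

```text
the job is handed in; nothing more can be done
the job is handed in; nothing more can be done
```

I pushed the steel cover plate flat across the riser with both fingertips of the half-open gripper against its near edge. After two touch-ups of about 1 mm each, I retracted the arm and handed the job in at about 18 s.

**Overhang:** the last top view puts the plate's far edge 40.0–40.1 mm beyond the riser edge; the red channel reads 40.6 mm. The engraved line lies within 0.4 mm of the edge.

**Squareness:** the engraved line is within about 0.2° of the riser edge.

**Surroundings:** the disc, jar and weight look unmoved in the pictures, and so does everything else in view. The brief contact with the riser top read about 17 N. Pushing read at most about 7 N, and after retracting the force was near zero.

**Checks that disagreed:**
- The plate's rear edge measured about 102.5 mm inside the riser edge, where 100 mm is expected. Most of that is probably outward bias in detecting edges, since both the plate and the riser measured about 2 mm too long. Allowing for that, I'd put the overhang at 40 mm, give or take 1 mm.
- The front-edge angle in the red channel read 8.2°, against about 5.4° in the other two readings and 5.3° for the riser. I took it as noise from low contrast.
- The side view fitted the plate poorly, with errors of up to 6.6 mm, so I did not use it.

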